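# Close the open draw latch of an upright equipment case

## Robot

A 6-joint arm with a two-finger parallel gripper is mounted at the origin on the work surface. World frame = base frame: x ahead of the robot, y to its left, z up, the work surface at z = 0. Lengths are in m, angles in rad, forces in N, time in s.
With the tool pointing down it reaches from about 0.3 to 0.775 m from the base axis. Payload 14.6 kg.
Tool frame: the origin (TCP) lies midway between the tips of the shut fingers; the grasp point (between the pads) lies 19 mm behind it; z points along the fingers, y is the line along which they close (so a half turn about z gives the same grasp; the last joint's range is limited). The gripper opens to 85 mm and grips with 20 to 120 N. Pads are 22 mm wide; open, the fingers measure 114 mm over their backs; the gripper's body (76 mm by 85 mm) begins 54 mm behind the grasp point. The pads swing forward as they close: fully open they stand 13 mm farther back than shut.
Start: joints at [1.154, 0.3, 1.521, -0, 1.321, -0.067], TCP at [0.188, 0.517, 0.231] pointing down, gripper open.
Joint ranges: [-3.03, 3.03], [-0.79, 2.21], [0.23, 2.52], [-1.04, 4.18], [0, 3.07], [-2.55, 2.55]. Speed limits (rad/s): [2.22, 2.22, 2.57, 3.14, 3.14, 3.14].

## Interface

Orientations are given as a rotation vector (axis times angle).
In Python, from workcell import r, cams gives the robot as it stands. The module is installed in compiled form; this text tells all that it offers.
- The arm moves only by the tool carry_out, never from a script. Its argument "moves" is a list of rows, each a list of 3 entries, a list of its own where there are three numbers: the turn, a rotation vector about the tool's x, y, z in rad, then the shift along the tool's x, y, z in mm, then the opening in per cent of the stroke, from 0 (shut) to 100 (fully open). A call has exactly 8 rows; each row is the pose to reach, as a shift and turn from the pose commanded when the call began, along the tool's axes at that moment; what a row does not reach only later rows make up. A row lasts 1/8 s, in which the tool goes at most 62.5 mm and 10.7 degrees, less where a joint would pass 70% of its speed; a pose out of reach is approached as far as the arm can. A call with a gripper value outside its range is refused whole. The fingers move at their own pace and stop on an object; "force" is the grip in N (left out, the last holds). Time passes only in rows, so rows that repeat a pose let the fingers close, or fill a call up. It gives the time, the measured TCP pose, the force, the opening and the grip force at its end, in the units of the state.
- r.sense(): the state, without advancing time (a new reading comes with each control period).
- cams.capture(name): name is "scene" or "top"; returns a dict with "pixels" (384x512x3 uint8, red, green, blue), "fov_y" (degrees; the focal length in pixels is half the picture's height over the tangent of half this angle, whatever the lens; pixels are square), "cx", "cy" (the principal point, pixels), "camera_from_world" (4x4, takes a point from world to camera coordinates). Camera axes: x right, y up, looking along -z (the intrinsics and any distortion apply to the point x, -y, -z); pixel columns grow to the right and rows downward; lengths in m; the calibration is good to about 2 mm. A picture is of the moment at which its call begins. There is no depth.
- r.sign_off(): hands the job in; it is judged then, once.
Trained networks look in a picture, given as the dict that the camera call returned (one of the last four; its "shot" number tells which), for a name from the list of things; names that differ only in an ending like _2 or _b are one class to them, and where a whole thing is asked for, a point or a joint stands for the part that bears it (a point fixed in the world has none). Each returns a list of dicts, best first, with "conf" (0 to 1); they miss things now and then, are a little off and sometimes report something else, mostly with a low value. They report only what shows in the picture. A call takes as long as a camera call.
- cams.find_in(picture, label): "location" ([x, y, z] in m, in world coordinates, good to about 4 mm: the middle of the surface that is visible of it).
The state is a dict: "t": time; "q": joint angles; "joint_vel": joint speeds; "joint_efforts": joint torques, N m; "tool_pos": TCP position; "ee_rot": TCP orientation; "wrist_force": force on the tool from outside, world axes, zero at the start; "ft_torque": the same for the moment, N m; "grip_width": opening from 0.0 (shut) to 1.0 (fully open); "grip_force": force on a finger pad.
Only numpy, scipy, OpenCV 4.12 (cv2) and the standard library are available. Lean on these libraries where they do the work, as an engineer would, in place of code of your own. Each camera call takes 0.05 s, during which the arm holds its last target. There are 200 camera calls.

## Task

One of the two draw latches on top of the black equipment case has been left open. Hook its wire loop over the keeper so that the loop's end bar is caught under the keeper's lip, then press the lever down until it lies fully flat and the latch holds the loop drawn tight. Do it gently, by feel: never put more than about 18 N on the loop or the keeper, nor 40 N on the rest of the latch or the case, and leave the things lying around where they are.

Things in the scene. Friction and masses are not known exactly. Their poses are not given: they have to be found in the camera images.
- case: Closed black plastic case, 150 mm thick (x), 400 wide (y), upright in a steel stand, fixed; its flat top is 230 mm above the table. Origin on the table under its middle, z up. On top: a carrying handle in the middle (122 mm long in y, 44 high, bar at x = -30) and two equal zinc-plated draw latches at y = +125 and -125 mm, one shut, one open (either side).
- latch: The OPEN draw latch: base plate, lever, wire loop, keeper. Origin on the case's top right under the lever's pivot; x points across the case to the keeper, y along the pivot pin, z up; (x, z) below are mm in this frame. The lever is 26 mm wide and 3 thick and turns about (0, 8). Flat, it reaches from x = 4 to -53, top face at z = 12, its last 8 mm curling up to z = 16.
- lever (a joint): Turn of the lever, rad: 0 flat, pointing away from the keeper (shut); 1.57 upright; 2.1 its stop, leaning to the keeper. Starts 0.9 to 1.3; stays where left (rubs, about 0.035 N m). The loop is sure to reach past the lip only near the stop. Hooked, it takes about 4 to 11 N near the tip to press it down from about 1.2; dead centre is near 0.17; below that the loop's pull helps, but press it home.
- lever_tip (a point): The lever's free end, middle of its width, 52 mm from the lever's pivot.
- loop: The wire loop: a U of 4 mm wire, 36 mm wide over its arms, which run outside the lever; its end bar has a 6 mm sleeve. Origin on its pivot when relaxed, x along the arms to the end bar. Springs on the arms let it be drawn out up to 12 mm (32 N to start, then 3 N per mm); shut, it is drawn out about 1 to 9 mm. A gripper's squeeze would bend it: push it, do not grip it.
- loop_swing (a joint): Turn of the loop in the lever, rad. The loop's rise above the level, from its pivot towards the keeper, is this value minus the lever's value. The loop stays where it is left (rubs, about 0.011 N m) and so turns along with the lever when nothing holds it.
- loop_pivot (a point): Second pivot, which carries the loop in the lever, 14 mm from the lever's pivot: at (-13.9, 6.3) with the lever flat, and turning with the lever. With the loop relaxed, 40.4 mm from this pivot to the centre line of its end bar. The loop is unhooked at the start, raised steeply.
- loop_bar (a point): Middle of the loop's end bar (34 mm long, 6 mm thick), on its centre line. Hooked, it lies against the far side of the keeper's hook face, under the lip, at about z = 5 to 6.5 mm in the latch frame. It falls short of a firm seat if it is only laid over the keeper: then it lifts off or rides on the lip when the lever is drawn.
- keeper_base: The keeper's slotted base. Origin: nominal place of the foot of the hook face, (29, 0) in the latch frame; axes as the latch's. The keeper is an upright hook 22 mm wide, 3 thick; its lip overhangs 3 mm away from the lever, underside z = 9.5, top z = 12.5. In its slots the hook may stand up to 3.5 mm to either side in x: where, is not measured. Foot plate: 2 mm thick, 40 wide, latch x = 23 to 64.
- shut_latch: The other latch, already shut: same make and size, fixed.
- mass_hanger: Slotted black masses on a steel hanger, 48 mm wide, 77 mm high; origin under its middle. Leave alone.
- brass_mass: Brass cylinder, 30 mm thick, 42 mm high. Leave alone.
- force_gauge: Clear tubular spring balance lying on the table, 150 mm long. Leave alone.
- friction_block: Beech block, 100 x 50 x 28 mm. Leave alone.
- lens_mount: Lens in a black upright mount, 50 mm wide, 62 mm high. Leave alone.
- pulley_clamp: Small black clamp with a pulley on top, 50 x 30 mm, 33 mm high. Leave alone.
- stopwatch: Round stopwatch, 40 mm wide, 11 mm high, lying on the case's top between the two keepers. Leave alone.

How it is judged:
At the end, for the whole second after the job is handed in: The lever lies flat (within 0.035 rad, 2 degrees), the loop's end bar is caught beyond the keeper's hook face and under its lip (26.5 to 36.8 mm from the lever's pivot along the latch's x, centre line below 8 mm in z), and the loop is drawn tight (bar more than 40.7 mm from the loop's pivot) (value of joint lever below 0.035 rad and x of loop_bar in the frame of latch between 0.0265 and 0.0368 m and z of loop_bar in the frame of latch below 0.008 m and distance between loop_pivot and loop_bar above 0.0407 m); the robot touches nothing.
It fails at once if the robot presses or pulls on the loop or the keeper with more than 18 N (contact force between any of the fingers, the arm and loop above 18 N or contact force between any of the fingers, the arm and keeper_base above 18 N).
It fails at once if the robot presses on the latch or the case with more than 40 N (contact force between any of the fingers, the arm and latch above 40 N or contact force between any of the fingers, the arm and case above 40 N).
It fails at once if one of the things lying around is moved by more than 30 mm (distance of any of mass_hanger, brass_mass, force_gauge, friction_block, lens_mount, pulley_clamp, stopwatch from where it was at the start of the episode above 0.03 m).
It also fails if it takes over 62 s, if anything falls off the work surface, if the arm or the gripper's body presses on something with over 40 N, if the wrist force passes 120 N, or if a joint passes its speed limit or range.

## Working session

There is one attempt and no reset: what is moved stays moved. The work goes in short steps, Python scripts to look and compute and a tool call to move; the robot and the scene stay as the last step left them, time stands still between calls to the robot, and variables do not carry over. Pictures are saved under pics/ and viewed, at most 11 in all, crops included, and the job is handed in when it is done.

Besides the shell and the picture viewer there is one more tool, called after "Request:" by a JSON object that holds its "op" and its "data", one argument or row to a line. carry_out: Moves the arm, as the interface text tells. Its arguments: {"type":"object","properties":{"moves":{"type":"array"},"force":{"type":"number"}},"required":["moves"]}

```bash
mkdir -p pics
cat > h.py <<'E'
import numpy as np,cv2
from workcell import r,cams
from scipy.spatial.transform import Rotation as R
def proj(c,P):
    P=np.atleast_2d(P);T=np.array(c["camera_from_world"]);q=P@T[:3,:3].T+T[:3,3]
    f=192/np.tan(np.radians(c["fov_y"])/2)
    return np.c_[c["cx"]+f*q[:,0]/-q[:,2],c["cy"]-f*q[:,1]/-q[:,2]]
def ray(c,u,v):
    T=np.array(c["camera_from_world"]);f=192/np.tan(np.radians(c["fov_y"])/2)
    d=T[:3,:3].T@np.array([(u-c["cx"])/f,-(v-c["cy"])/f,-1]);o=-T[:3,:3].T@T[:3,3];return o,d
def atz(c,u,v,z):
    o,d=ray(c,u,v);return o+d*(z-o[2])/d[2]
def save(c,n): cv2.imwrite("pics/"+n+".png",c["pixels"][:,:,::-1])
E
python3 - <<'E'
from h import *
for n in("scene","top"):
    c=cams.capture(n);save(c,n+"0")
    print(n,[k for k in c if k!="pixels"],c["fov_y"],c["cx"],c["cy"],np.round(c["camera_from_world"],3).tolist())
    for l in("case","latch","shut_latch","keeper_base","loop","loop_bar","lever_tip","stopwatch"):
        print(l,[(np.round(d["location"],3).tolist(),round(d["conf"],2)) for d in cams.find_in(c,l)[:3]])
s=r.sense();print(s)
E
```

```text
scene ['fov_y', 'cx', 'cy', 'camera_from_world', 'shot'] 48.924712402396665 259.0274205088994 190.94556225725847 [[0.421, 0.907, -0.021, -0.198], [-0.498, 0.251, 0.83, 0.113], [0.758, -0.339, 0.557, -1.633], [0.0, 0.0, 0.0, 1.0]]
case [([0.619, -0.011, 0.161], 0.9)]
latch [([0.527, -0.113, 0.249], 0.96), ([0.604, 0.02, 0.244], 0.2)]
shut_latch [([0.585, 0.129, 0.239], 0.92), ([0.528, -0.106, 0.266], 0.64)]
keeper_base [([0.658, -0.39, 0.035], 0.73), ([0.554, -0.116, 0.237], 0.58)]
loop []
loop_bar [([0.418, -0.382, 0.013], 0.44), ([0.542, -0.112, 0.291], 0.41)]
lever_tip [([0.529, -0.105, 0.266], 0.69), ([0.603, 0.018, 0.242], 0.69), ([0.527, -0.112, 0.248], 0.27)]
stopwatch [([0.605, 0.016, 0.246], 0.52)]
top ['fov_y', 'cx', 'cy', 'camera_from_world', 'shot'] 57.50215166719492 259.2466094807434 192.37084265149886 [[0.015, -0.999, 0.041, -0.04], [0.999, 0.017, 0.049, -0.479], [-0.05, 0.04, 0.998, -1.033], [0.0, 0.0, 0.0, 1.0]]
case [([0.374, 0.323, 0.027], 0.74), ([0.538, 0.013, 0.23], 0.56), ([0.579, 0.13, 0.234], 0.54)]
latch [([0.531, -0.108, 0.232], 0.93), ([0.538, -0.112, 0.287]
[... 211 characters left out ...]
0.11, 0.237], 0.46)]
{'t': 0.9, 'q': array([ 1.15440699e+00,  2.99893866e-01,  1.52102057e+00,  1.90662912e-05,
        1.32069731e+00, -6.65649231e-02]), 'joint_vel': array([ 0.00059948, -0.00104825, -0.00086546,  0.00068986, -0.00014431,
        0.00056967]), 'joint_efforts': array([-2.38392066e-03, -5.43351495e+01, -3.61976445e+01, -1.48968015e-04,
        4.95436616e-04, -1.52174465e-05]), 'tool_pos': array([0.18847663, 0.51667985, 0.23127524]), 'ee_rot': array([-5.46708632e-01, -3.09363422e+00,  2.21754823e-05]), 'wrist_force': array([-0.25578798,  0.16095246,  0.56180248]), 'ft_torque': array([ 0.01613015, -0.03753697, -0.04129764]), 'grip_force': 0.0, 'grip_width': 0.9997933817245838}
```

Run:
```python
import cv2
a=cv2.imread("pics/top0.png");b=cv2.imread("pics/scene0.png")
cv2.imwrite("pics/t.png",cv2.resize(a,(800,600)))
cv2.imwrite("pics/s.png",cv2.resize(b,(800,600)))
```

```text
(no output)
```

View pics/t.png

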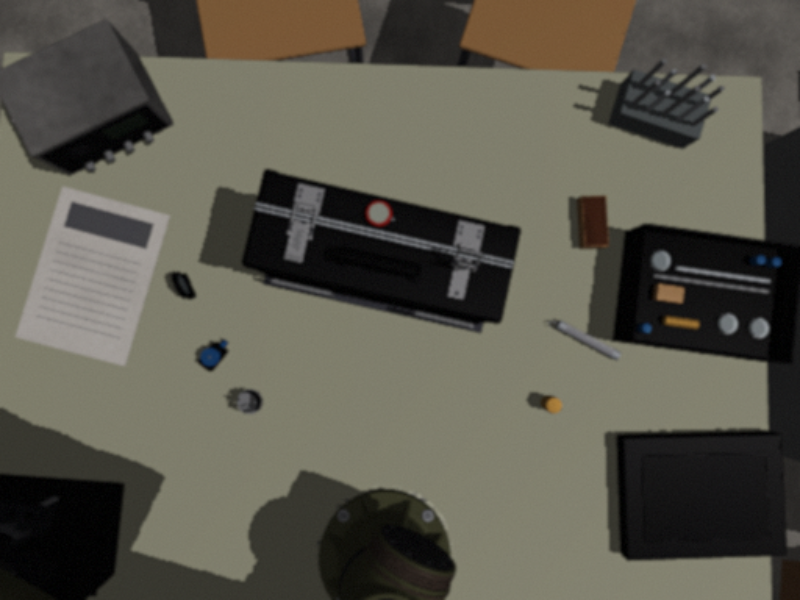

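View pics/s.png

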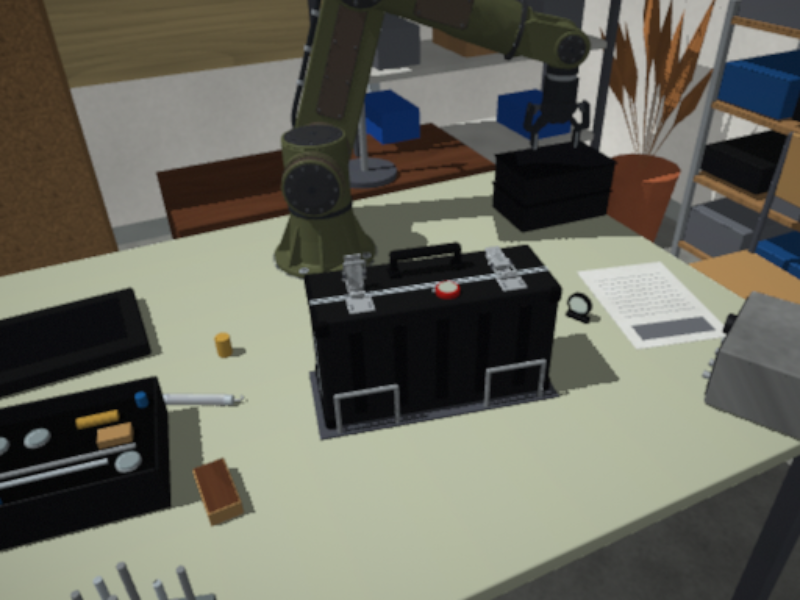

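Top view: the case is yawed about −12°. The shut latch is at (300,222) and the open latch at (463,262). The keeper is on the far side (+x), with the lever and loop standing up. The scene view shows the open latch at (355,280) and the stopwatch at (447,290). Next I'll crop closer.

```bash
python3 - <<'E'
import cv2,numpy as np
a=cv2.imread("pics/top0.png")[135:200,270:340];b=cv2.imread("pics/scene0.png")[155:205,210:250]
a=cv2.convertScaleAbs(a,alpha=1.3);b=cv2.convertScaleAbs(b,alpha=1.0)
A=cv2.resize(a,None,fx=6,fy=6,interpolation=cv2.INTER_CUBIC);B=cv2.resize(b,None,fx=9,fy=9,interpolation=cv2.INTER_CUBIC)
H=600;o=np.zeros((H,790,3),np.uint8);o[:A.shape[0],:420]=A;o[:B.shape[0],425:425+360]=B
for i in range(0,70,10):cv2.putText(o,str(270+i),(i*6,400),0,.35,(0,255,0));
for i in range(0,65,10):cv2.putText(o,str(135+i),(0,i*6+5),0,.35,(0,255,0))
for i in range(0,40,10):cv2.putText(o,str(210+i),(425+i*9,465),0,.35,(0,255,0))
for i in range(0,50,10):cv2.putText(o,str(155+i),(425,i*9+5),0,.35,(0,255,0))
cv2.imwrite("pics/c1.png",o)
E
python3 - <<'E'
from h import *
c=cams.capture("top")
k=.64
C=[atz(c,u*k,v*k,.23) for u,v in((267,170),(520,227),(500,322),(245,263))]
C=np.array(C);print(C.round(4).tolist(),C.mean(0))
for i in range(4):
    d=C[(i+1)%4]-C[i];print(np.linalg.norm(d),np.degrees(np.arctan2(d[1],d[0])))
E
```

```text
[[0.6635, 0.1886, 0.23], [0.5853, -0.1988, 0.23], [0.4389, -0.1688, 0.23], [0.5214, 0.2174, 0.23]] [0.55226925 0.00958641 0.23      ]
0.39517548316298173 -101.42076203058579
0.14939803015830264 168.408829410908
0.39482526709888394 77.94879519520047
0.14505309233379815 -11.44849901239246
```

View pics/c1.png

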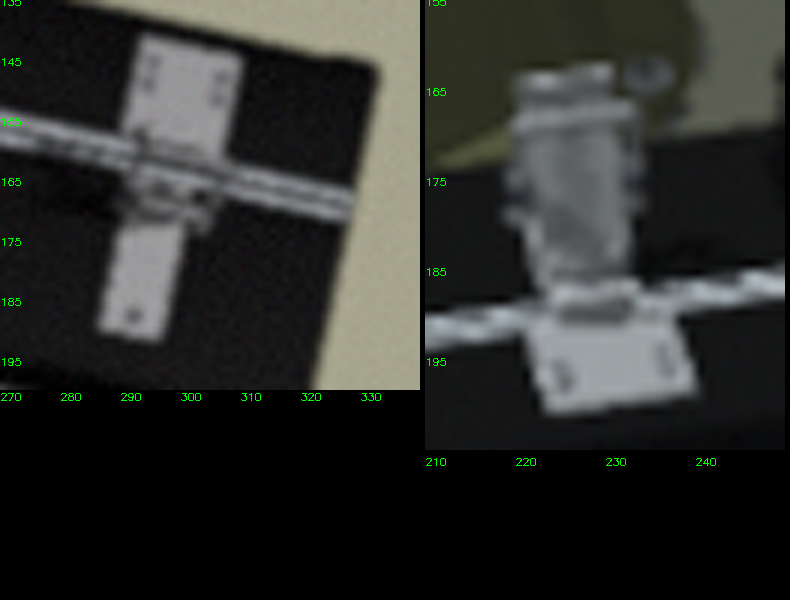

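Run:
```python
from h import *
t=cams.capture("top");s=cams.capture("scene")
yaw=np.radians(-11.7);ex=np.array([np.cos(yaw),np.sin(yaw),0]);ey=np.array([-ex[1],ex[0],0])
C=np.array([.5523,.0096,.23])
def rel(p): d=p-C; return np.round([d@ex*1e3,d@ey*1e3],1)
for u,v in((293.5,140.5),(310.3,144.3),(289.5,159.5),(286,189.3),(297.3,191.7)):print("top",rel(atz(t,u,v,.232)))
for u,v in((223.5,200.8),(240.2,198.1),(221.5,190.3),(237.5,188.5)):print("scene",rel(atz(s,u,v,.232)))
E=np.array([[t_,] for t_ in [0]])
# predict with latch origin guess
for o in (-25,-20,-15,-10):
  O=C+o*ex-125*1e-3*ey+ (o*1e-3-o)*ex
  f=lambda x,y,z:O+(x*ex+y*ey)*1e-3+[0,0,z*1e-3]
  print(o,O.round(4),proj(t,[f(64,-20,2),f(64,20,2),f(-53,0,2)]).round(1).tolist(),proj(s,[f(64,-20,2),f(64,20,2)]).round(1).tolist())
```

```text
top [  64.  -102.3]
top [  64.2 -143.6]
top [  17.3 -102.7]
top [ -53.8 -109.8]
top [ -53.5 -137.2]
scene [  67.  -142.4]
scene [  66.3 -101.6]
scene [  21.  -139.9]
scene [  23.4 -100. ]
-25 [ 0.5025 -0.1077  0.23  ] [[308.7, 154.6], [292.4, 150.9], [290.1, 200.7]] [[220.6, 194.6], [236.7, 192.2]]
-20 [ 0.5074 -0.1087  0.23  ] [[309.1, 152.6], [292.8, 148.9], [290.5, 198.6]] [[220.9, 195.7], [237.1, 193.3]]
-15 [ 0.5123 -0.1098  0.23  ] [[309.5, 150.6], [293.2, 146.8], [291.0, 196.5]] [[221.2, 196.8], [237.5, 194.4]]
-10 [ 0.5172 -0.1108  0.23  ] [[310.0, 148.5], [293.7, 144.8], [291.4, 194.5]] [[221.6, 197.9], [237.8, 195.5]]
```

```bash
cat >> h.py <<'E'
yaw=np.radians(-11.7);ex=np.array([np.cos(yaw),np.sin(yaw),0]);ey=np.array([-ex[1],ex[0],0]);ez=np.array([0,0,1.])
O=np.array([.5287,-.1106,.230])
def L(x,y,z): return O+(x*ex+y*ey+z*ez)*1e-3
def inL(p): d=(np.asarray(p)-O)*1e3; return np.round([d@ex,d@ey,d@ez],1)
RD=R.from_matrix(np.c_[-ex,ey,-ez])
def st():
    s=r.sense();f=np.array(s["wrist_force"]);print("t",round(s["t"],2),"tcpL",inL(s["tool_pos"]),"FL",np.round([f@ex,f@ey,f@ez],2),"rotErr",(RD.inv()*R.from_rotvec(s["ee_rot"])).as_rotvec().round(3),"q",s["q"].round(2),"w",round(s["grip_width"],2))
    return s
def goal(x,y,z):
    s=r.sense();Rc=R.from_rotvec(s["ee_rot"]);print("turn",(Rc.inv()*RD).as_rotvec().round(3),"shift",(Rc.inv().apply(L(x,y,z)-s["tool_pos"])*1e3).round(1))
E
python3 -c "
from h import *
st();goal(-65,0,100);goal(-65,0,35)"
```

```text
t 1.05 tcpL [-460.3  545.3    1.3] FL [-0.09 -0.35 -0.33] rotErr [ 0.    -0.     0.146] q [ 1.15  0.3   1.52 -0.    1.32 -0.07] w 1.0
turn [-0.     0.    -0.146] shift [-470.3 -482.1  -98.7]
turn [-0.     0.    -0.146] shift [-470.3 -482.1  -33.7]
```

Request:
{"op": "carry_out", "data": {
  "moves": [
    [[0,0,0],[0,0,-50],0],
    [[0,0,-0.03],[-35,-36,-85],0],
    [[0,0,-0.06],[-70,-72,-98.7],0],
    [[0,0,-0.09],[-110,-113,-98.7],0],
    [[0,0,-0.12],[-150,-154,-98.7],0],
    [[0,0,-0.146],[-190,-195,-98.7],0],
    [[0,0,-0.146],[-230,-236,-98.7],0],
    [[0,0,-0.146],[-270,-277,-98.7],0]
  ]
}}

```text
t: 2.05
tool_pos: [0.3475, 0.1622, 0.3303]
ee_rot: [0.319, 3.125, 0.001]
wrist_force: [1.7, 0.8, -0.3]
grip_width: -0.002
grip_force: 0.0
```

```bash
python3 -c "
from h import *
st();goal(-65,0,100);goal(-65,0,35)"
```

```text
t 2.05 tcpL [-232.7  230.4  100.3] FL [ 1.46  1.13 -0.3 ] rotErr [-0.    -0.001 -0.001] q [ 0.34 -0.15  1.78  0.    1.51 -1.03] w -0.0
turn [0.    0.001 0.001] shift [-167.6 -230.5    0.3]
turn [0.    0.001 0.001] shift [-167.5 -230.5   65.3]
```

Request:
{"op": "carry_out", "data": {
  "moves": [
    [[0,0,0],[-30,-42,0],0],
    [[0,0,0],[-60,-84,0],0],
    [[0,0,0],[-90,-126,0],0],
    [[0,0,0],[-120,-168,0],0],
    [[0,0,0],[-145,-200,10],0],
    [[0,0,0],[-167,-230,30],0],
    [[0,0,0],[-167,-230,65],0],
    [[0,0,0],[-167,-230,65],0]
  ]
}}

```text
t: 3.05
tool_pos: [0.4634, -0.0951, 0.2632]
ee_rot: [-0.32, -3.121, -0.001]
wrist_force: [-0.1, -0.2, 1.5]
grip_width: -0.0
grip_force: 0.0
```

```bash
python3 -c "
from h import *
st();goal(-65,0,35)
t=cams.capture('top');s=cams.capture('scene')
A=cv2.resize(t['pixels'][130:210,255:345,::-1],None,fx=4.4,fy=4.4,interpolation=2);B=cv2.resize(s['pixels'][120:220,195:275,::-1],None,fx=4.9,fy=4.9,interpolation=2)
o=np.zeros((500,800,3),np.uint8);o[:A.shape[0],:A.shape[1]]=A;o[:B.shape[0],400:400+B.shape[1]]=B
cv2.imwrite('pics/c2.png',o)
"
```

```text
t 3.05 tcpL [-67.1   1.9  33.2] FL [-0.04 -0.17  1.49] rotErr [-0.     0.004  0.   ] q [-0.28  0.1   1.68  0.    1.36 -1.65] w -0.0
turn [ 0.    -0.004 -0.   ] shift [-2.1 -1.9 -1.8]
```

View pics/c2.png

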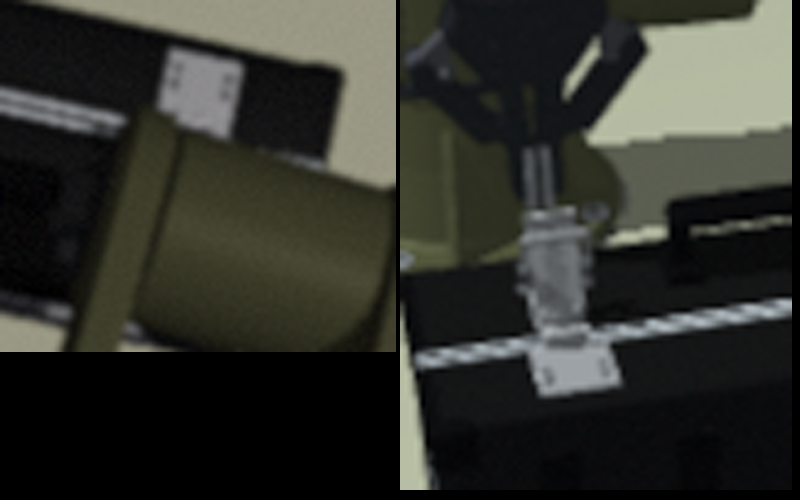

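The shut fingers are behind the lever (right crop, (540,180)) and lined up with the latch at (555,270). I'll push the lever toward the keeper.

Request:
{"op": "carry_out", "data": {
  "moves": [
    [[0,0,0],[-8,0,0],0],
    [[0,0,0],[-16,0,0],0],
    [[0,0,0],[-24,0,0],0],
    [[0,0,0],[-32,0,0],0],
    [[0,0,0],[-40,0,0],0],
    [[0,0,0],[-48,0,0],0],
    [[0,0,0],[-56,0,0],0],
    [[0,0,0],[-60,0,0],0]
  ]
}}

```text
t: 4.15
tool_pos: [0.5233, -0.1073, 0.2647]
ee_rot: [-0.32, -3.125, -0.0]
wrist_force: [-1.4, -0.9, -1.5]
grip_width: -0.001
grip_force: 0.6
```

```bash
python3 -c "
from h import *
st()"
```

```text
t 4.15 tcpL [-6.   2.1 34.7] FL [-1.17 -1.19 -1.46] rotErr [-0.     0.001 -0.   ] q [-0.27  0.24  1.52  0.    1.38 -1.64] w -0.0
```

Request:
{"op": "carry_out", "data": {
  "moves": [
    [[0,0,0],[-2,1,0],0],
    [[0,0,0],[-4,2,0],0],
    [[0,0,0],[-5,2,0],0],
    [[0,0,0],[-6,2,0],0],
    [[0,0,0],[-7,2,0],0],
    [[0,0,0],[-8,2,0],0],
    [[0,0,0],[-9,2,0],0],
    [[0,0,0],[-9,2,0],0]
  ]
}}

```text
t: 5.15
tool_pos: [0.5323, -0.1072, 0.265]
ee_rot: [0.32, 3.125, -0.0]
wrist_force: [0.1, 0.0, 0.6]
grip_width: 0.001
grip_force: 0.0
```

```bash
python3 -c "
from h import *
st()"
```

```text
t 5.15 tcpL [ 2.8  4.1 35. ] FL [0.1  0.06 0.61] rotErr [ 0. -0. -0.] q [-0.27  0.26  1.49  0.    1.39 -1.63] w 0.0
```

Request:
{"op": "carry_out", "data": {
  "moves": [
    [[0,0,0],[0,-2,0],0],
    [[0,0,0],[-1,-4,0],0],
    [[0,0,0],[-1,-4,0],0],
    [[0,0,0],[-2,-4,0],0],
    [[0,0,0],[-2,-4,0],0],
    [[0,0,0],[-3,-4,0],0],
    [[0,0,0],[-3,-4,0],0],
    [[0,0,0],[-3,-4,0],0]
  ]
}}

```text
t: 6.15
tool_pos: [0.5344, -0.1116, 0.265]
ee_rot: [0.319, 3.125, -0.0]
wrist_force: [-0.5, 0.2, -0.9]
grip_width: -0.001
grip_force: 0.0
```

```bash
python3 -c "
from h import *
st()
s=cams.capture('scene');B=cv2.resize(s['pixels'][130:210,200:270,::-1],None,fx=7,fy=7,interpolation=2)
cv2.imwrite('pics/c3.png',B)
"
```

```text
t 6.15 tcpL [ 5.8  0.1 35. ] FL [-0.55  0.13 -0.91] rotErr [ 0. -0. -0.] q [-0.27  0.27  1.48  0.    1.39 -1.64] w -0.0
```

View pics/c3.png

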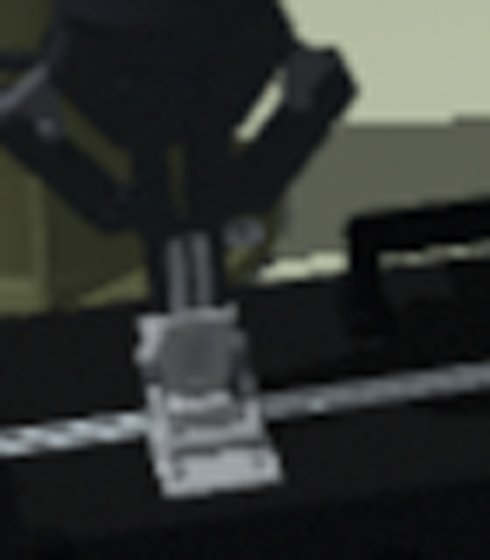

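The lever now leans toward the keeper (top end at (190,330)). The loop has swung down with it, and its bar is near (205,430). I'll go on gently until I feel the stop.

Request:
{"op": "carry_out", "data": {
  "moves": [
    [[0,0,0],[-0.5,0,0],0],
    [[0,0,0],[-1,0,0],0],
    [[0,0,0],[-1.5,0,0],0],
    [[0,0,0],[-2,0,0],0],
    [[0,0,0],[-2.5,0,0],0],
    [[0,0,0],[-3,0,0],0],
    [[0,0,0],[-3,0,0],0],
    [[0,0,0],[-3,0,0],0]
  ]
}}

```text
t: 7.2
tool_pos: [0.5355, -0.1119, 0.2648]
ee_rot: [-0.319, -3.12, -0.001]
wrist_force: [-19.5, 4.0, 6.3]
grip_width: -0.001
grip_force: 9.9
```

```bash
python3 -c "
from h import *
st()"
```

```text
t 7.2 tcpL [ 6.9  0.1 34.8] FL [-19.9   -0.04   6.27] rotErr [-0.     0.005 -0.   ] q [-0.27  0.27  1.48 -0.    1.4  -1.64] w -0.0
```

Request:
{"op": "carry_out", "data": {
  "moves": [
    [[0,0,0],[3,0,0],0],
    [[0,0,0],[15,0,0],0],
    [[0,0,0],[15,0,-25],0],
    [[0,0,0],[15,0,-60],0],
    [[0,0,0],[0,0,-60],0],
    [[0,0,0],[-25,0,-60],0],
    [[0,0,0],[-41,0,-60],0],
    [[0,0,0],[-41,0,-60],0]
  ]
}}

```text
t: 8.2
tool_pos: [0.5774, -0.1206, 0.3244]
ee_rot: [-0.319, -3.125, -0.0]
wrist_force: [-0.9, 0.4, -0.9]
grip_width: -0.002
grip_force: 0.0
```

```bash
python3 -c "
from h import *
st()
s=cams.capture('scene')
for l in('loop','loop_bar','lever_tip','keeper_base'):print(l,[(inL(d['location']).tolist(),round(d['conf'],2)) for d in cams.find_in(s,l)[:3]])
for r_ in(-.4,-.2,0,.2,.4,.6,.8):print(r_,proj(s,[L(5.5+40.4*np.cos(r_),y,20.9+40.4*np.sin(r_)) for y in(-17,17)]).round(1).tolist())
B=cv2.resize(s['pixels'][155:210,205:260,::-1],None,fx=10,fy=10,interpolation=2)
cv2.imwrite('pics/c4.png',B)
"
```

```text
t 8.2 tcpL [49.7  0.1 94.4] FL [-0.97  0.19 -0.88] rotErr [-0.     0.001 -0.   ] q [-0.27  0.34  1.25 -0.    1.55 -1.63] w -0.0
loop [([40.1, -1.5, 6.9], 0.45)]
loop_bar [([40.0, 0.8, 13.4], 0.57)]
lever_tip [([17.6, 4.2, 19.0], 0.59)]
keeper_base [([18.8, 0.1, 18.7], 0.53), ([27.7, 0.0, 8.8], 0.48)]
-0.4 [[223.1, 194.3], [236.8, 192.2]]
-0.2 [[223.0, 192.2], [236.8, 190.1]]
0 [[222.8, 189.6], [236.7, 187.6]]
0.2 [[222.5, 186.6], [236.5, 184.6]]
0.4 [[222.2, 183.4], [236.1, 181.4]]
0.6 [[221.7, 180.1], [235.7, 178.1]]
0.8 [[221.2, 176.7], [235.2, 174.8]]
```

View pics/c4.png

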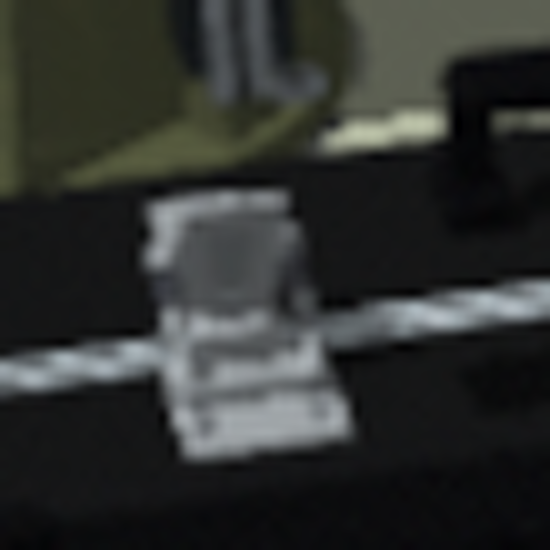

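The lever (top end at (215,195)) is at its stop. The loop lies low, its bar around (245,390) in the crop just beyond the keeper. I'll press it down from above at latch x = 50.

Request:
{"op": "carry_out", "data": {
  "moves": [
    [[0,0,0],[0,0,20],0],
    [[0,0,0],[0,0,40],0],
    [[0,0,0],[0,0,58],0],
    [[0,0,0],[0,0,66],0],
    [[0,0,0],[0,0,72],0],
    [[0,0,0],[0,0,77],0],
    [[0,0,0],[0,0,81],0],
    [[0,0,0],[0,0,83],0]
  ]
}}

```text
t: 9.45
tool_pos: [0.5774, -0.1206, 0.2419]
ee_rot: [0.32, 3.125, -0.0]
wrist_force: [-0.5, 0.1, 0.2]
grip_width: -0.001
grip_force: 0.0
```

```bash
python3 -c "
from h import *
st()"
```

```text
t 9.45 tcpL [49.7  0.1 11.9] FL [-0.53 -0.06  0.16] rotErr [ 0. -0. -0.] q [-0.27  0.38  1.39 -0.    1.37 -1.63] w -0.0
```

Request:
{"op": "carry_out", "data": {
  "moves": [
    [[0,0,0],[0,0,0.5],0],
    [[0,0,0],[0,0,1],0],
    [[0,0,0],[0,0,1.5],0],
    [[0,0,0],[0,0,2],0],
    [[0,0,0],[0,0,2.4],0],
    [[0,0,0],[0,0,2.7],0],
    [[0,0,0],[0,0,3],0],
    [[0,0,0],[0,0,3],0]
  ]
}}

```text
t: 10.45
tool_pos: [0.5774, -0.1205, 0.2389]
ee_rot: [-0.32, -3.125, -0.0]
wrist_force: [0.5, -0.2, -0.9]
grip_width: -0.003
grip_force: 0.0
```

```bash
python3 -c "
from h import *
st()"
```

```text
t 10.45 tcpL [49.7  0.1  8.9] FL [ 0.5  -0.08 -0.88] rotErr [-0.  0. -0.] q [-0.27  0.38  1.39  0.    1.37 -1.63] w -0.0
```

Request:
{"op": "carry_out", "data": {
  "moves": [
    [[0,0,0],[0,0,0.3],0],
    [[0,0,0],[0,0,0.6],0],
    [[0,0,0],[0,0,0.9],0],
    [[0,0,0],[0,0,1.2],0],
    [[0,0,0],[0,0,1.2],0],
    [[0,0,0],[0,0,1.2],0],
    [[0,0,0],[0,0,1.2],0],
    [[0,0,0],[0,0,1.2],0]
  ]
}}

```text
t: 11.45
tool_pos: [0.5774, -0.1206, 0.2379]
ee_rot: [0.32, 3.125, -0.0]
wrist_force: [0.2, 0.6, 1.6]
grip_width: -0.0
grip_force: 0.9
```

```bash
python3 -c "
from h import *
st()"
```

```text
t 11.45 tcpL [49.7  0.1  7.9] FL [0.05 0.65 1.57] rotErr [ 0. -0. -0.] q [-0.27  0.38  1.39 -0.    1.36 -1.63] w -0.0
```

Request:
{"op": "carry_out", "data": {
  "moves": [
    [[0,0,0],[0,0,0.2],0],
    [[0,0,0],[0,0,0.4],0],
    [[0,0,0],[0,0,0.6],0],
    [[0,0,0],[0,0,0.6],0],
    [[0,0,0],[0,0,0.6],0],
    [[0,0,0],[0,0,0.6],0],
    [[0,0,0],[0,0,0.6],0],
    [[0,0,0],[0,0,0.6],0]
  ]
}}

```text
t: 12.45
tool_pos: [0.5775, -0.1206, 0.2376]
ee_rot: [0.319, 3.125, -0.0]
wrist_force: [-0.9, 0.2, 5.7]
grip_width: -0.003
grip_force: 2.7
```

```bash
python3 -c "
from h import *
st()"
```

```text
t 12.45 tcpL [49.8  0.1  7.6] FL [-0.94 -0.02  5.7 ] rotErr [ 0.    -0.001 -0.   ] q [-0.27  0.38  1.39 -0.    1.36 -1.63] w -0.0
```

Request:
{"op": "carry_out", "data": {
  "moves": [
    [[0,0,0],[0,0,-2],0],
    [[0,0,0],[0,0,-5],0],
    [[0,0,0],[-8,0,-5],0],
    [[0,0,0],[-16,0,-5],0],
    [[0,0,0],[-17,0,-2],0],
    [[0,0,0],[-17,0,2],0],
    [[0,0,0],[-17,0,3],0],
    [[0,0,0],[-17,0,3],0]
  ]
}}

```text
t: 13.45
tool_pos: [0.5939, -0.124, 0.2342]
ee_rot: [-0.32, -3.125, 0.0]
wrist_force: [-1.1, -0.1, 0.1]
grip_width: -0.003
grip_force: 0.0
```

```bash
python3 -c "
from h import *
st()
s=cams.capture('scene')
for l in('loop','loop_bar'):print(l,[(inL(d['location']).tolist(),round(d['conf'],2)) for d in cams.find_in(s,l)[:3]])
"
```

```text
t 13.45 tcpL [66.6  0.1  4.2] FL [-1.06 -0.36  0.07] rotErr [ 0.  0. -0.] q [-0.27  0.43  1.34 -0.    1.37 -1.63] w -0.0
loop []
loop_bar []
```

Request:
{"op": "carry_out", "data": {
  "moves": [
    [[0,0,0],[4,0,0],0],
    [[0,0,0],[8,0,0],0],
    [[0,0,0],[10,0,0],0],
    [[0,0,0],[12,0,0],0],
    [[0,0,0],[13,0,0],0],
    [[0,0,0],[14,0,0],0],
    [[0,0,0],[15,0,0],0],
    [[0,0,0],[15.5,0,0],0]
  ]
}}

```text
t: 14.6
tool_pos: [0.5792, -0.1209, 0.2345]
ee_rot: [0.319, 3.124, -0.0]
wrist_force: [4.5, -1.0, 0.8]
grip_width: -0.0
grip_force: 2.2
```

```bash
python3 -c "
from h import *
st()"
```

```text
t 14.6 tcpL [51.5  0.1  4.5] FL [ 4.59 -0.04  0.8 ] rotErr [ 0.    -0.001 -0.   ] q [-0.27  0.39  1.39  0.    1.36 -1.63] w -0.0
```

Request:
{"op": "carry_out", "data": {
  "moves": [
    [[0,0,0],[0.3,0,0],0],
    [[0,0,0],[0.6,0,0],0],
    [[0,0,0],[0.9,0,0],0],
    [[0,0,0],[1.2,0,0],0],
    [[0,0,0],[1.2,0,0],0],
    [[0,0,0],[1.2,0,0],0],
    [[0,0,0],[1.2,0,0],0],
    [[0,0,0],[1.2,0,0],0]
  ]
}}

```text
t: 15.6
tool_pos: [0.5779, -0.1206, 0.2344]
ee_rot: [0.319, 3.125, -0.0]
wrist_force: [4.7, -0.4, 2.0]
grip_width: 0.0
grip_force: 2.5
```

```bash
python3 -c "
from h import *
st()"
```

```text
t 15.6 tcpL [50.2  0.1  4.4] FL [4.7  0.52 1.99] rotErr [ 0.    -0.001 -0.   ] q [-0.27  0.39  1.4   0.    1.36 -1.63] w 0.0
```

Request:
{"op": "carry_out", "data": {
  "moves": [
    [[0,0,0],[0.3,0,0],0],
    [[0,0,0],[0.6,0,0],0],
    [[0,0,0],[0.9,0,0],0],
    [[0,0,0],[1.2,0,0],0],
    [[0,0,0],[1.2,0,0],0],
    [[0,0,0],[1.2,0,0],0],
    [[0,0,0],[1.2,0,0],0],
    [[0,0,0],[1.2,0,0],0]
  ]
}}

```text
t: 16.6
tool_pos: [0.5767, -0.1204, 0.2344]
ee_rot: [0.32, 3.125, -0.0]
wrist_force: [4.5, -1.7, 2.6]
grip_width: -0.003
grip_force: 2.5
```

```bash
python3 -c "
from h import *
st()"
```

```text
t 16.6 tcpL [49.   0.1  4.4] FL [ 4.79 -0.75  2.6 ] rotErr [-0.    -0.001 -0.   ] q [-0.27  0.38  1.4   0.    1.36 -1.64] w -0.0
```

Request:
{"op": "carry_out", "data": {
  "moves": [
    [[0,0,0],[0.3,0,0],0],
    [[0,0,0],[0.6,0,0],0],
    [[0,0,0],[0.9,0,0],0],
    [[0,0,0],[1.2,0,0],0],
    [[0,0,0],[1.2,0,0],0],
    [[0,0,0],[1.2,0,0],0],
    [[0,0,0],[1.2,0,0],0],
    [[0,0,0],[1.2,0,0],0]
  ]
}}

```text
t: 17.6
tool_pos: [0.5755, -0.1201, 0.2344]
ee_rot: [0.319, 3.125, -0.0]
wrist_force: [5.2, -0.7, 1.9]
grip_width: -0.001
grip_force: 2.6
```

```bash
python3 -c "
from h import *
st()"
```

```text
t 17.6 tcpL [47.8  0.1  4.4] FL [5.22 0.35 1.85] rotErr [ 0.    -0.001 -0.   ] q [-0.27  0.38  1.4  -0.    1.35 -1.64] w -0.0
```

Request:
{"op": "carry_out", "data": {
  "moves": [
    [[0,0,0],[0.3,0,0],0],
    [[0,0,0],[0.6,0,0],0],
    [[0,0,0],[0.9,0,0],0],
    [[0,0,0],[1.2,0,0],0],
    [[0,0,0],[1.2,0,0],0],
    [[0,0,0],[1.2,0,0],0],
    [[0,0,0],[1.2,0,0],0],
    [[0,0,0],[1.2,0,0],0]
  ]
}}

```text
t: 18.6
tool_pos: [0.5743, -0.1199, 0.2343]
ee_rot: [0.32, 3.125, -0.0]
wrist_force: [5.1, -0.8, 2.1]
grip_width: -0.001
grip_force: 2.6
```

```bash
python3 -c "
from h import *
st()"
```

```text
t 18.6 tcpL [46.5  0.1  4.3] FL [5.12 0.22 2.09] rotErr [ 0. -0. -0.] q [-0.27  0.38  1.41  0.    1.35 -1.64] w -0.0
```

Request:
{"op": "carry_out", "data": {
  "moves": [
    [[0,0,0],[0.3,0,0],0],
    [[0,0,0],[0.6,0,0],0],
    [[0,0,0],[0.9,0,0],0],
    [[0,0,0],[1.2,0,0],0],
    [[0,0,0],[1.2,0,0],0],
    [[0,0,0],[1.2,0,0],0],
    [[0,0,0],[1.2,0,0],0],
    [[0,0,0],[1.2,0,0],0]
  ]
}}

```text
t: 19.6
tool_pos: [0.5731, -0.1197, 0.2344]
ee_rot: [0.319, 3.125, -0.0]
wrist_force: [5.5, -0.6, 1.8]
grip_width: -0.001
grip_force: 2.6
```

```bash
python3 -c "
from h import *
st()"
```

```text
t 19.6 tcpL [45.4  0.1  4.4] FL [5.47 0.55 1.8 ] rotErr [ 0.    -0.001 -0.   ] q [-0.27  0.38  1.41 -0.    1.35 -1.64] w -0.0
```

Request:
{"op": "carry_out", "data": {
  "moves": [
    [[0,0,0],[0.3,0,0],0],
    [[0,0,0],[0.6,0,0],0],
    [[0,0,0],[0.9,0,0],0],
    [[0,0,0],[1.2,0,0],0],
    [[0,0,0],[1.2,0,0],0],
    [[0,0,0],[1.2,0,0],0],
    [[0,0,0],[1.2,0,0],0],
    [[0,0,0],[1.2,0,0],0]
  ]
}}

```text
t: 20.6
tool_pos: [0.572, -0.1194, 0.2344]
ee_rot: [0.32, 3.125, -0.0]
wrist_force: [5.3, -0.6, 2.4]
grip_width: 0.001
grip_force: 2.7
```

```bash
python3 -c "
from h import *
st()"
```

```text
t 20.6 tcpL [44.2  0.1  4.4] FL [5.31 0.45 2.42] rotErr [ 0.    -0.001 -0.   ] q [-0.27  0.37  1.42  0.    1.35 -1.64] w 0.0
```

Request:
{"op": "carry_out", "data": {
  "moves": [
    [[0,0,0],[0.3,0,0],0],
    [[0,0,0],[0.6,0,0],0],
    [[0,0,0],[0.9,0,0],0],
    [[0,0,0],[1.2,0,0],0],
    [[0,0,0],[1.2,0,0],0],
    [[0,0,0],[1.2,0,0],0],
    [[0,0,0],[1.2,0,0],0],
    [[0,0,0],[1.2,0,0],0]
  ]
}}

```text
t: 21.6
tool_pos: [0.5708, -0.1192, 0.2344]
ee_rot: [0.319, 3.125, -0.0]
wrist_force: [5.8, -1.3, 0.9]
grip_width: -0.001
grip_force: 2.7
```

```bash
python3 -c "
from h import *
st()"
```

```text
t 21.6 tcpL [43.   0.2  4.4] FL [ 5.9  -0.11  0.89] rotErr [ 0.    -0.001 -0.   ] q [-0.27  0.37  1.42  0.    1.35 -1.64] w -0.0
```

Request:
{"op": "carry_out", "data": {
  "moves": [
    [[0,0,0],[0.3,0,0],0],
    [[0,0,0],[0.6,0,0],0],
    [[0,0,0],[0.9,0,0],0],
    [[0,0,0],[1.2,0,0],0],
    [[0,0,0],[1.2,0,0],0],
    [[0,0,0],[1.2,0,0],0],
    [[0,0,0],[1.2,0,0],0],
    [[0,0,0],[1.2,0,0],0]
  ]
}}

```text
t: 22.6
tool_pos: [0.5697, -0.119, 0.2344]
ee_rot: [0.319, 3.125, -0.0]
wrist_force: [5.7, -0.5, 2.0]
grip_width: -0.001
grip_force: 2.9
```

```bash
python3 -c "
from h import *
st()"
```

```text
t 22.6 tcpL [41.8  0.1  4.4] FL [5.69 0.7  1.95] rotErr [ 0.    -0.001 -0.   ] q [-0.27  0.37  1.42  0.    1.35 -1.64] w -0.0
```

Request:
{"op": "carry_out", "data": {
  "moves": [
    [[0,0,0],[0.3,0,0],0],
    [[0,0,0],[0.6,0,0],0],
    [[0,0,0],[0.9,0,0],0],
    [[0,0,0],[1.1,0,0],0],
    [[0,0,0],[1.1,0,0],0],
    [[0,0,0],[1.1,0,0],0],
    [[0,0,0],[1.1,0,0],0],
    [[0,0,0],[1.1,0,0],0]
  ]
}}

```text
t: 23.6
tool_pos: [0.5687, -0.1188, 0.2345]
ee_rot: [0.319, 3.124, -0.0]
wrist_force: [5.9, -1.1, 2.1]
grip_width: 0.0
grip_force: 3.0
```

```bash
python3 -c "
from h import *
from scipy.optimize import brentq
st()
s=cams.capture('scene')
print([(inL(d['location']).tolist(),round(d['conf'],2)) for d in cams.find_in(s,'lever_tip')[:3]])
def piv(t): return np.array([-13.9*np.cos(t)-1.7*np.sin(t),13.9*np.sin(t)-1.7*np.cos(t)+8])
for xb in(25,27,29,31,33):
  t=brentq(lambda t:np.hypot(*(piv(t)-[xb,5]))-40.4,.3,2.4)
  tip=lambda y:L(-52*np.cos(t)+4*np.sin(t),y,52*np.sin(t)+4*np.cos(t)+8)
  print(xb,round(t,2),proj(s,[tip(-13),tip(13)]).round(1).tolist())
B=cv2.resize(s['pixels'][140:210,200:270,::-1],None,fx=8,fy=8,interpolation=2)
cv2.imwrite('pics/c5.png',B)
"
```

```text
t 23.6 tcpL [40.8  0.1  4.5] FL [5.97 0.08 2.08] rotErr [ 0.    -0.001 -0.   ] q [-0.27  0.37  1.43  0.    1.35 -1.64] w 0.0
[([4.4, -7.1, 13.6], 0.58)]Traceback (most recent call last):
  File "<string>", line 9, in <module>
    t=brentq(lambda t:np.hypot(*(piv(t)-[xb,5]))-40.4,.3,2.4)
    r = _zeros._brentq(f, a, b, xtol, rtol, maxiter, args, full_output, disp)
ValueError: f(a) and f(b) must have different signs
```

```bash
python3 -c "
from h import *
s=cams.capture('scene')
def piv(t): return np.array([-13.9*np.cos(t)-1.7*np.sin(t),13.9*np.sin(t)-1.7*np.cos(t)+8])
for t in(.6,.8,1,1.2,1.4,1.6):
  p=piv(t);xb=p[0]+np.sqrt(40.4**2-(p[1]-5)**2)
  tip=lambda y:L(-52*np.cos(t)+4*np.sin(t),y,52*np.sin(t)+4*np.cos(t)+8)
  print(t,round(xb,1),proj(s,[tip(-13),tip(13)]).round(1).tolist())
B=cv2.resize(s['pixels'][140:210,200:270,::-1],None,fx=8,fy=8,interpolation=2)
cv2.imwrite('pics/c5.png',B)
"
```

```text
0.6 26.8 [[218.4, 164.7], [228.5, 163.3]]
0.8 27.7 [[218.7, 163.5], [228.8, 162.2]]
1 29.0 [[219.0, 163.2], [229.3, 161.8]]
1.2 30.8 [[219.5, 163.7], [229.8, 162.3]]
1.4 32.9 [[220.0, 165.0], [230.5, 163.6]]
1.6 35.4 [[220.7, 167.1], [231.2, 165.7]]
```

View pics/c5.png

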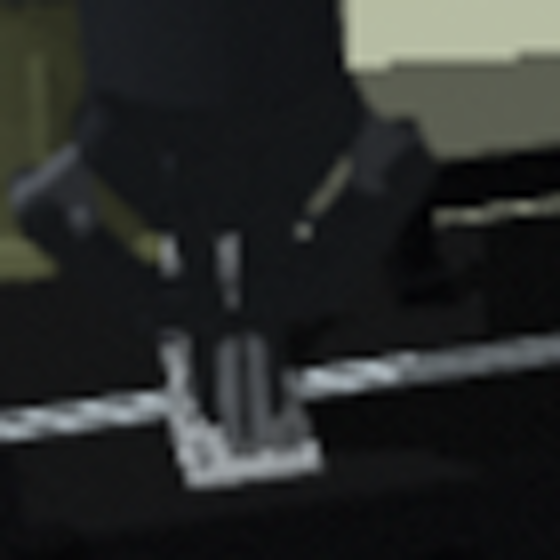

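The hand hides most of the latch here. The foot plate is at (250,470), the fingers at (240,390), and slivers of the lever show near (170,250). I'll carry on by feel.

Request:
{"op": "carry_out", "data": {
  "moves": [
    [[0,0,0],[0.3,0,0],0],
    [[0,0,0],[0.6,0,0],0],
    [[0,0,0],[0.9,0,0],0],
    [[0,0,0],[1.2,0,0],0],
    [[0,0,0],[1.2,0,0],0],
    [[0,0,0],[1.2,0,0],0],
    [[0,0,0],[1.2,0,0],0],
    [[0,0,0],[1.2,0,0],0]
  ]
}}

```text
t: 24.75
tool_pos: [0.5679, -0.1186, 0.2346]
ee_rot: [0.319, 3.123, -0.0]
wrist_force: [10.7, -2.4, 1.5]
grip_width: 0.004
grip_force: 4.1
```

```bash
python3 -c "
from h import *
st()"
```

```text
t 24.75 tcpL [40.   0.1  4.6] FL [10.95 -0.2   1.47] rotErr [ 0.    -0.002 -0.   ] q [-0.27  0.36  1.43  0.    1.35 -1.64] w 0.0
```

The force jumped to 11 N, so the bar is against the hook face under the lip. I'll retreat and go over the lever.

Request:
{"op": "carry_out", "data": {
  "moves": [
    [[0,0,0],[-3,0,0],0],
    [[0,0,0],[-9,0,0],0],
    [[0,0,0],[-9,0,-30],0],
    [[0,0,0],[-9,0,-75],0],
    [[0,0,0],[8,0,-75],0],
    [[0,0,0],[18,0,-75],0],
    [[0,0,0],[18,0,-60],0],
    [[0,0,0],[18,0,-60],0]
  ]
}}

```text
t: 25.75
tool_pos: [0.5493, -0.1147, 0.2919]
ee_rot: [-0.319, -3.122, -0.001]
wrist_force: [-0.3, 0.4, 0.4]
grip_width: 0.004
grip_force: 0.0
```

```bash
python3 -c "
from h import *
st()
s=cams.capture('scene')
for l in('lever_tip','loop_bar','loop'):print(l,[(inL(d['location']).tolist(),round(d['conf'],2)) for d in cams.find_in(s,l)[:3]])
B=cv2.resize(s['pixels'][150:210,200:260,::-1],None,fx=9,fy=9,interpolation=2)
cv2.imwrite('pics/c6.png',B)
"
```

```text
t 25.75 tcpL [21.   0.1 61.9] FL [-0.42  0.3   0.41] rotErr [-0.     0.004 -0.   ] q [-0.27  0.29  1.4  -0.    1.46 -1.64] w 0.0
lever_tip [([-2.3, 1.9, 20.2], 0.74), ([16.9, -2.9, 10.8], 0.41)]
loop_bar []
loop [([28.3, -2.7, 9.7], 0.51), ([47.5, 142.2, 13.5], 0.4)]
```

View pics/c6.png

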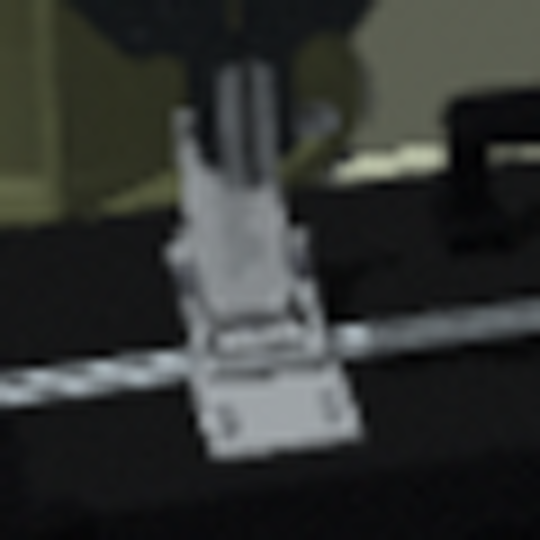

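The loop lies over the keeper with its bar at about (265,365), and the lever stands at roughly 1.1–1.2 rad. The fingers are on its keeper side at (245,120). I'll start pressing.

Request:
{"op": "carry_out", "data": {
  "moves": [
    [[0,0,0],[3,0,8],0],
    [[0,0,0],[10,0,14],0],
    [[0,0,0],[17,0,15],0],
    [[0,0,0],[22,0,15.5],0],
    [[0,0,0],[27,0,16],0],
    [[0,0,0],[30,0,17],0],
    [[0,0,0],[32,0,18],0],
    [[0,0,0],[32,0,18],0]
  ]
}}

```text
t: 26.95
tool_pos: [0.5182, -0.1083, 0.2761]
ee_rot: [-0.32, -3.125, -0.0]
wrist_force: [-0.2, -0.6, 1.2]
grip_width: -0.003
grip_force: 0.0
```

```bash
python3 -c "
from h import *
st()"
```

```text
t 26.95 tcpL [-10.7   0.1  46.1] FL [-0.11 -0.65  1.22] rotErr [-0.  0. -0.] q [-0.28  0.22  1.51  0.    1.41 -1.64] w -0.0
```

Request:
{"op": "carry_out", "data": {
  "moves": [
    [[0,0,0],[1.5,0,2.5],0],
    [[0,0,0],[3,0,4],0],
    [[0,0,0],[4.5,0,5],0],
    [[0,0,0],[6,0,6],0],
    [[0,0,0],[7.5,0,7],0],
    [[0,0,0],[9,0,8],0],
    [[0,0,0],[10.3,0,9.3],0],
    [[0,0,0],[10.3,0,9.3],0]
  ]
}}

```text
t: 27.95
tool_pos: [0.5079, -0.1062, 0.2666]
ee_rot: [-0.32, -3.125, -0.0]
wrist_force: [2.3, -0.3, 1.9]
grip_width: 0.003
grip_force: 1.3
```

```bash
python3 -c "
from h import *
st()"
```

```text
t 27.95 tcpL [-21.2   0.1  36.6] FL [2.28 0.15 1.85] rotErr [-0.     0.001 -0.   ] q [-0.28  0.2   1.56 -0.    1.38 -1.64] w 0.0
```

Request:
{"op": "carry_out", "data": {
  "moves": [
    [[0,0,0],[1.5,0,1.5],0],
    [[0,0,0],[2.8,0,3],0],
    [[0,0,0],[4,0,4.5],0],
    [[0,0,0],[5,0,5.8],0],
    [[0,0,0],[5.9,0,7.1],0],
    [[0,0,0],[6.7,0,8.4],0],
    [[0,0,0],[7.3,0,9.5],0],
    [[0,0,0],[7.3,0,9.5],0]
  ]
}}

```text
t: 28.95
tool_pos: [0.5008, -0.1047, 0.2572]
ee_rot: [-0.319, -3.125, -0.0]
wrist_force: [0.4, 0.3, 0.8]
grip_width: 0.001
grip_force: 0.5
```

```bash
python3 -c "
from h import *
st()"
```

```text
t 28.95 tcpL [-28.5   0.1  27.2] FL [0.35 0.36 0.8 ] rotErr [-0.     0.001 -0.   ] q [-0.28  0.19  1.59 -0.    1.36 -1.64] w 0.0
```

```bash
python3 -c "
from h import *
s=cams.capture('scene')
for l in('lever_tip','loop_bar','loop'):print(l,[(inL(d['location']).tolist(),round(d['conf'],2)) for d in cams.find_in(s,l)[:3]])
B=cv2.resize(s['pixels'][145:210,200:265,::-1],None,fx=9,fy=9,interpolation=2)
cv2.imwrite('pics/c7.png',B)
"
```

```text
lever_tip [([-7.1, 3.9, 12.7], 0.68)]
loop_bar [([13.4, 2.5, 7.3], 0.71), ([28.4, 0.9, 14.9], 0.38)]
loop [([25.9, -0.6, 8.8], 0.52)]
```

View pics/c7.png

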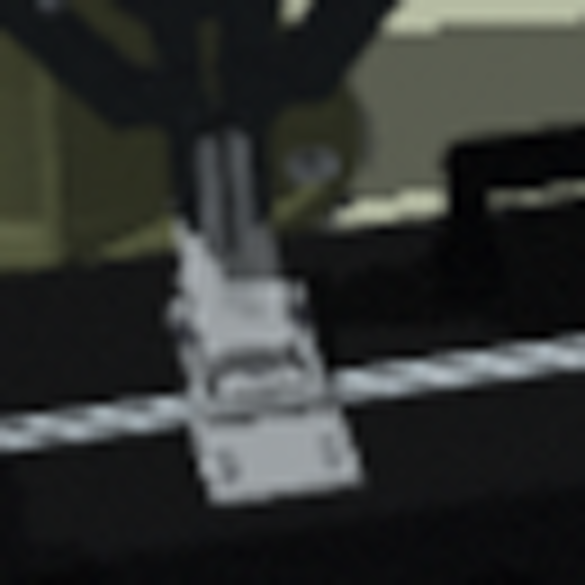

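```bash
python3 -c "
from h import *
s=cams.capture('scene')
for n,P in dict(bar_seat=(28,6),bar_seat2=(31,6),bar_onlip=(28,15.5),bar_onlip2=(31,15.5),hooktop=(27,12.5),plate_far=(64,2)).items():
  print(n,proj(s,[L(P[0],y,P[1]) for y in(-17,0,17)]).round(1).tolist())
g=s['pixels'].mean(2)
a=proj(s,[L(23,-15,2),L(64,-15,2)]);print(a)
# column profiles at y=-15 (outside the hook, 22 wide) and y=0
for y in(-15,0,15):
  for x,z in [(k,6) for k in range(10,66,3)]:
    u,v=proj(s,[L(x,y,z)])[0];print((x,round(v,1),int(cv2.getRectSubPix(g.astype('f4'),(1,1),(float(u),float(v)))[0,0])),end=' ')
  print()
B=np.hstack([cv2.resize(s['pixels'][178:206,215:245,::-1],(450,420),interpolation=2)])
cv2.imwrite('pics/c8.png',B)
"
```

```text
bar_seat [[222.1, 190.7], [228.9, 189.7], [235.7, 188.7]]
bar_seat2 [[222.3, 191.4], [229.1, 190.4], [235.9, 189.4]]
bar_onlip [[221.8, 187.5], [228.7, 186.5], [235.5, 185.5]]
bar_onlip2 [[222.0, 188.2], [228.9, 187.2], [235.7, 186.2]]
hooktop [[221.8, 188.3], [228.7, 187.3], [235.5, 186.3]]
plate_far [[224.6, 200.2], [231.6, 199.2], [238.5, 198.1]]
[[222.68371147 190.86317637]
 [225.3985771  200.08435882]]
(10, np.float64(186.7), 121) (13, np.float64(187.4), 130) (16, np.float64(188.0), 134) (19, np.float64(188.7), 132) (22, np.float64(189.3), 133) (25, np.float64(190.0), 136) (28, np.float64(190.6), 120) (31, np.float64(191.3), 113) (34, np.float64(191.9), 130) (37, np.float64(192.6), 149) (40, np.float64(193.3), 160) (43, np.float64(193.9), 157) (46, np.float64(194.6), 140) (49, np.float64(195.3), 131) (52, np.float64(196.0), 129) (55, np.float64(196.6), 122) (58, np.float64(197.3), 117) (61, np.float64(198.0), 127) (64, np.float64(198.7), 147) 
(10, np.float64(185.9), 100) (13, np.float64(186.5), 123) (16, np.float64(187.1), 140) (19, np.float64(187.8), 125) (22, np.float64(188.4
[... 265 characters left out ...]
61) (52, np.float64(195.1), 161) (55, np.float64(195.7), 161) (58, np.float64(196.4), 161) (61, np.float64(197.1), 161) (64, np.float64(197.8), 160) 
(10, np.float64(185.0), 103) (13, np.float64(185.6), 118) (16, np.float64(186.3), 124) (19, np.float64(186.9), 133) (22, np.float64(187.6), 134) (25, np.float64(188.2), 127) (28, np.float64(188.9), 106) (31, np.float64(189.5), 105) (34, np.float64(190.2), 115) (37, np.float64(190.8), 141) (40, np.float64(191.5), 154) (43, np.float64(192.1), 157) (46, np.float64(192.8), 141) (49, np.float64(193.5), 138) (52, np.float64(194.1), 139) (55, np.float64(194.8), 135) (58, np.float64(195.5), 135) (61, np.float64(196.2), 144) (64, np.float64(196.9), 156)
```

View pics/c8.png

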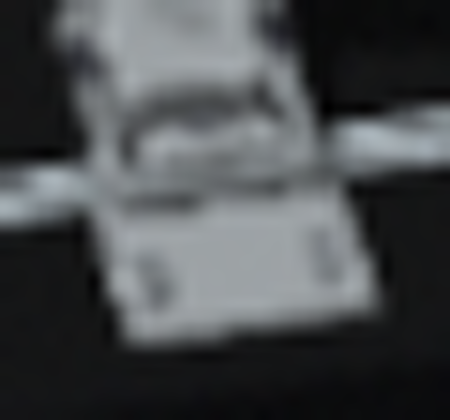

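The bar lies low, in front of and below the hook top (crop (210,180)), just above its shadow. It is hooked, so I'll press on.

Request:
{"op": "carry_out", "data": {
  "moves": [
    [[0,0,0],[1,0,2.2],0],
    [[0,0,0],[1.8,0,4.2],0],
    [[0,0,0],[2.5,0,6.2],0],
    [[0,0,0],[3.1,0,8.2],0],
    [[0,0,0],[3.6,0,10.2],0],
    [[0,0,0],[4,0,11.8],0],
    [[0,0,0],[4.3,0,13],0],
    [[0,0,0],[4.5,0,14],0]
  ]
}}

```text
t: 30.2
tool_pos: [0.4966, -0.1038, 0.2433]
ee_rot: [-0.32, -3.125, -0.0]
wrist_force: [0.3, 0.0, 0.6]
grip_width: -0.003
grip_force: 0.0
```

```bash
python3 -c "
from h import *
st()"
```

```text
t 30.2 tcpL [-32.8   0.1  13.3] FL [0.29 0.09 0.64] rotErr [-0.  0. -0.] q [-0.28  0.19  1.62  0.    1.32 -1.65] w -0.0
```

Now I'll press home gently, and a little further out.

Request:
{"op": "carry_out", "data": {
  "moves": [
    [[0,0,0],[0,0,0.4],0],
    [[0,0,0],[0,0,0.8],0],
    [[0,0,0],[0,0,1.2],0],
    [[0,0,0],[0,0,1.6],0],
    [[0,0,0],[0,0,2],0],
    [[0,0,0],[0,0,2],0],
    [[0,0,0],[0,0,2],0],
    [[0,0,0],[0,0,2],0]
  ]
}}

```text
t: 31.2
tool_pos: [0.4966, -0.1038, 0.242]
ee_rot: [0.319, 3.125, -0.0]
wrist_force: [-3.4, 1.4, 6.3]
grip_width: 0.002
grip_force: 3.2
```

```bash
python3 -c "
from h import *
st()"
```

```text
t 31.2 tcpL [-32.8   0.1  12. ] FL [-3.62  0.63  6.3 ] rotErr [ 0.    -0.001 -0.   ] q [-0.28  0.2   1.63 -0.    1.32 -1.65] w 0.0
```

Request:
{"op": "carry_out", "data": {
  "moves": [
    [[0,0,0],[0,0,0.4],0],
    [[0,0,0],[0,0,0.8],0],
    [[0,0,0],[0,0,1.2],0],
    [[0,0,0],[0,0,1.2],0],
    [[0,0,0],[0,0,1.2],0],
    [[0,0,0],[0,0,1.2],0],
    [[0,0,0],[0,0,1.2],0],
    [[0,0,0],[0,0,1.2],0]
  ]
}}

```text
t: 32.2
tool_pos: [0.4967, -0.1039, 0.2418]
ee_rot: [0.319, 3.124, -0.001]
wrist_force: [-7.5, 1.7, 16.4]
grip_width: 0.0
grip_force: 8.2
```

```bash
python3 -c "
from h import *
st()"
```

```text
t 32.2 tcpL [-32.7   0.1  11.8] FL [-7.64  0.11 16.38] rotErr [ 0.    -0.002 -0.   ] q [-0.28  0.2   1.63 -0.    1.32 -1.65] w 0.0
```

Firm at z = 11.8 with 16 N, so the lever is flat. I'll lift off, move aside and look.

Request:
{"op": "carry_out", "data": {
  "moves": [
    [[0,0,0],[0,0,-3],0],
    [[0,0,0],[0,0,-20],0],
    [[0,0,0],[0,0,-50],0],
    [[0,0,0],[0,0,-90],0],
    [[0,0,0],[30,0,-100],0],
    [[0,0,0],[70,0,-100],0],
    [[0,0,0],[100,0,-100],0],
    [[0,0,0],[100,0,-100],0]
  ]
}}

```text
t: 33.2
tool_pos: [0.3978, -0.0834, 0.3417]
ee_rot: [0.319, 3.123, -0.001]
wrist_force: [0.1, -0.9, 0.1]
grip_width: 0.0
grip_force: 0.0
```

```bash
python3 -c "
from h import *
st()
t=cams.capture('top');s=cams.capture('scene')
B=cv2.resize(s['pixels'][165:210,205:265,::-1],None,fx=8,fy=8,interpolation=2);A=cv2.resize(s['pixels'][145:190,295:345,::-1],None,fx=6,fy=6,interpolation=2)
o=np.zeros((370,800,3),np.uint8);o[:360,:480]=B;o[:270,490:790]=A
cv2.imwrite('pics/c9.png',o)
for n,P in dict(tip=(-53,16),bar=(29,6),pl=(64,2)).items():print(n,proj(s,[L(P[0],y,P[1]) for y in(-13,13)]).round(1).tolist())
"
```

```text
t 33.2 tcpL [-1.337e+02  1.000e-01  1.117e+02] FL [ 0.25 -0.84  0.12] rotErr [ 0.    -0.002 -0.   ] q [-0.3  -0.1   1.7  -0.    1.53 -1.66] w 0.0
tip [[218.4, 170.6], [228.3, 169.2]]
bar [[223.8, 190.7], [234.2, 189.2]]
pl [[226.2, 200.0], [236.9, 198.4]]
```

View pics/c9.png

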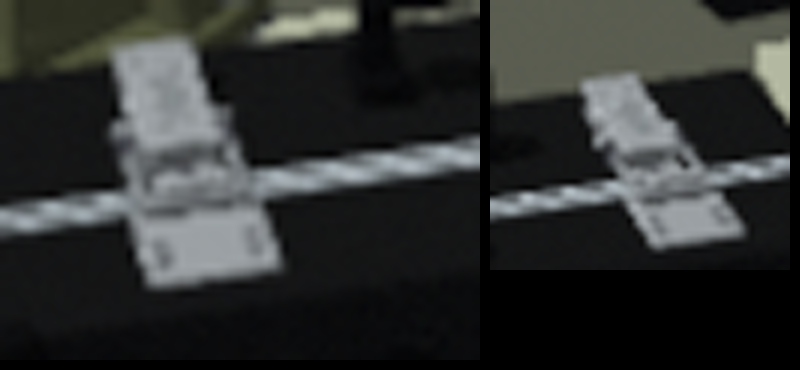

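The latch just worked on (left, lever end at (155,50), bar in front of the keeper at (190,205)) looks the same as the shut latch on the right. The lever is flat, the loop is around the keeper, and the hand is clear.

```bash
python3 -c "
from workcell import r
print(r.sign_off())"
```

```text
the job is handed in; nothing more can be done
None
```

The open latch is shut and the job is handed in at about 33 s, but the hand-in returned no verdict. The bar was felt against the hook face, and the lever was pressed flat with about 16 N. In the last picture it looks the same as the latch that was already shut; that the loop is drawn tight I judged only from that picture and the pressing forces.

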